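Push the filter tube into the water filter's push-fit port

ROBOT

A 7-joint arm with a two-finger parallel gripper is mounted at the origin on the work surface; the furniture and walls round the work are solid. World frame = base frame: x ahead of the robot, y to its left, z up, the work surface at z = 0. Lengths are in m, angles in rad, forces in N, time in s.
With the tool pointing down it reaches from about 0.425 to 0.925 m from the base axis. Payload 6.8 kg.
Tool frame: the origin (TCP) lies midway between the tips of the shut fingers; the grasp point (between the pads) lies 19 mm behind it; z points along the fingers, y is the line along which they close (so a half turn about z gives the same grasp; the last joint's range is limited). The gripper opens to 85 mm and grips with 20 to 120 N. Pads are 22 mm wide; open, the fingers measure 114 mm over their backs; the gripper's body (76 mm by 85 mm) begins 54 mm behind the grasp point. The pads swing forward as they close: fully open they stand 13 mm farther back than shut.
Start: joints at [-1.388, 0.477, 0.022, 1.555, -0.011, 1.109, -0.083], TCP at [0.194, 0.647, 0.231] pointing down, gripper open.
Joint ranges: [-2.96, 2.96], [-0.34, 2.1], [-1.41, 1.46], [0.24, 2.44], [-1.37, 4.51], [0.17, 1.92], [-2.96, 2.96]. Speed limits (rad/s): [2.39, 2.39, 3.14, 3.14, 3.14, 3.14, 3.14].

INTERFACE

Orientations are given as a unit quaternion [w, x, y, z].
In Python, from station import * gives the robot as it stands.
- The arm moves only by the shell command python3 -m creep 'ROWS' [FORCE]. ROWS is JSON, a list of rows, each a list of 7 numbers: the gripper command: -1 is shut, 1 is fully open, values between are in proportion, then the shift along the world's x, y, z in mm, then the turn, a rotation vector about the world's x, y, z in rad. A call has 1 to 5 rows; each row shifts and turns the commanded pose from where the row before left it; what a row does not reach is not made up. A row lasts 1/8 s, in which the tool goes at most 62.5 mm and 10.7 degrees, less where a joint would pass 70% of its speed; a pose out of reach is approached as far as the arm can. A call is refused whole if a number of a shift passes 62.5 or a number of a turn 0.188, either way. A call with a gripper value outside its range is refused whole. The fingers move at their own pace and stop on an object; FORCE is the grip in N (left out, the last holds). Time passes only in rows, so rows that do not move let the fingers close. It gives the time, the measured TCP pose, the force, the opening and the grip force at its end, in the units of the state.
- get_obs(): the state, without advancing time (a new reading comes with each control period).
- read_camera(name): name is "scene" or "top" or "wrist"; returns (picture, depth): 420x560x3 uint8, red, green, blue; 420x560 float32, m along the optical axis (not along the pixel's ray), 0 where there is no reading.
- camera_params(name): a dict with "intrinsics" (3x3 intrinsics, pixels), "cam_to_world" (4x4, takes a point from camera to world coordinates); the wrist camera has in their place "mount" (4x4, takes a point from camera to tool coordinates, whose origin is the TCP and whose axes are the flange's). Camera axes: x right, y up, looking along -z (the intrinsics and any distortion apply to the point x, -y, -z); pixel columns grow to the right and rows downward; lengths in m; the calibration is good to about 2 mm. A picture is of the moment at which its call begins: read the wrist's pose just before it. camera_params takes no time and is no camera call.
- hand_in(): hands the job in; it is judged then, once.
The state is a dict: "t": time; "q": joint angles; "joint_vel": joint speeds; "joint_torque": joint torques, N m; "eef_pos": TCP position; "tool_rot": TCP orientation; "contact_force": force on the tool from outside, world axes, zero at the start; "torque": the same for the moment, N m; "gripper_width": opening from 0.0 (shut) to 1.0 (fully open); "grasp_force": force on a finger pad.
Only numpy, scipy, OpenCV 4.12 (cv2) and the standard library are available. Lean on these libraries where they do the work, as an engineer would, in place of code of your own. Each camera call takes 0.05 s, during which the arm holds its last target. There are 200 camera calls.

TASK

Connect the water filter: take the long straight tube out of the rack and push it straight down into the open port of the filter, past the rubber seal until it bottoms, then let go of it. Leave the short capped plug standing in the rack.

Things in the scene. Friction and masses are not known exactly. Their poses are not given: they have to be found in the camera images.
- filter_tube: The long tube to fit: rigid white plastic, 22 mm diameter, 150 mm long, about 60 g, straight, no cap. The lowest 5 mm taper to 15 mm; a thin black line 60 mm above the foot is the depth mark, level with the port's rim when fully home. It stands foot down in one of the rack's two pockets (which one varies), 111 mm showing above the rack. Origin: centre of the foot; z along the tube to its top.
- blank_plug: Bystander: short white blanking plug standing in the rack's other pocket, 76 mm long, 22 mm shank with a 38 mm wide round cap on top. Origin: centre of its foot; z up.
- tube_rack: Dark steel block fixed to the worktop, 70 mm (its x) by 180 mm (its y) by 45 mm high, with two round upright pockets of 25 mm diameter, 39 mm deep (pocket floor 6 mm above the worktop), at y = -55 and +55 mm. Origin: centre of the underside.
- filter_head: Inline water filter fixed to the worktop: a white cartridge, 66 mm diameter, its top 70 mm above the worktop, lies along this body's +x from x = 43 to 255 mm in steel clips; at its near end a 66 mm square grey block carries a grey funnel-mouthed port that looks straight up. Origin: under the port's axis, on the worktop.
- socket_mouth (a point): Centre of the port's rim, 90 mm above the worktop. The funnel, 50 mm wide inside at the rim, narrows over 20 mm to a 27 mm bore. A springy black rubber seal 34 mm below the rim narrows it to 18 mm: the tube's weight does not pass it, a push of 5 to 10 N does; it then holds the tube by friction and does not push it back.
- socket_floor (a point): Centre of the bore's hard floor, 30 mm above the worktop and 60 mm below the rim, on the port's axis. Fully home, the tube's foot stands here and its top is 180 mm above the worktop.
Not all that is in view belongs to the job. What is shaped like the filter_tube but green or orange is not meant.

How it is judged:
By the outcome, as a careful person would: the job done as asked, in the order asked, and still so for the second after the job is handed in, with the robot touching nothing.
It also fails if it takes over 38 s, if anything falls off the work surface, if the arm or the gripper's body presses on something with over 40 N, if the wrist force passes 120 N, or if a joint passes its speed limit or range.

## Working session

There is one attempt and no reset: what is moved stays moved. The work goes in short steps, Python scripts to look and compute and a shell command to move; the robot and the scene stay as the last step left them, time stands still between calls to the robot, and variables do not carry over. Pictures are saved under pics/ and viewed, at most 10 in all, crops included, and the job is handed in when it is done.

```bash
mkdir -p pics; ls; cat > h.py <<'E'
from station import *
import numpy as np, cv2
def pts(name,depth):
    p=camera_params(name);K=p['intrinsics'];K=np.array(K);T=np.array(p['cam_to_world'])
    v,u=np.mgrid[:420,:560]
    c=np.stack([(u-K[0,2])/K[0,0]*depth,-(v-K[1,2])/K[1,1]*depth,-depth],-1)
    return c@T[:3,:3].T+T[:3,3]
E
python3 - <<'E'
from h import *
o=get_obs();print({k:np.round(v,3) for k,v in o.items()})
for n in('scene','top'):
    p=camera_params(n);print(n,{k:np.round(v,3).tolist() for k,v in p.items() if not isinstance(v,str)})
    a,d=read_camera(n);np.savez(n+'.npz',a=a,d=d);cv2.imwrite(f'pics/{n}1.png',a[:,:,::-1])
p=camera_params('wrist');print(p)
E
```

```text
pics
{'t': np.float64(0.0), 'q': array([-1.388,  0.478,  0.022,  1.556, -0.011,  1.109, -0.083]), 'joint_vel': array([ 0.002, -0.001,  0.001,  0.001,  0.001,  0.001,  0.001]), 'joint_torque': array([-0.0000e+00, -5.9648e+01,  1.6080e+00, -2.8118e+01,  1.2000e-02,
        1.0000e-02,  0.0000e+00]), 'eef_pos': array([0.193, 0.646, 0.23 ]), 'tool_rot': array([-0.   ,  0.145,  0.989, -0.001]), 'contact_force': array([-0.596, -0.385,  0.477]), 'torque': array([ 0.013,  0.037, -0.011]), 'grasp_force': np.float64(0.0), 'gripper_width': np.float64(0.999)}
scene {'intrinsics': [[394.365, 0.0, 276.788], [0.0, 394.365, 212.862], [0.0, 0.0, 1.0]], 'cam_to_world': [[0.558, 0.636, -0.532, 0.07], [-0.83, 0.418, -0.37, -0.276], [-0.013, 0.648, 0.761, 0.728], [0.0, 0.0, 0.0, 1.0]]}
top {'intrinsics': [[438.725, 0.0, 281.997], [0.0, 438.725, 216.605], [0.0, 0.0, 1.0]], 'cam_to_world': [[-0.018, 0.983, -0.183, 0.377], [-0.999, -0.023, -0.027, 0.031], [-0.03, 0.183, 0.983, 1.041], [0.0, 0.0, 0.0, 1.0]]}
{'intrinsics': array([[362.28352797,   0.        , 278.29390875],
       [  0.        , 362.28352797, 210.21852303],
       [  0.        ,   0.        ,   1.        ]]), 'mount': array([[-3.92665111e-04,  9.49007111e-01,  3.15254419e-01,
         8.12258350e-02],
       [ 9.99999086e-01, -3.51669539e-05,  1.35141148e-03,
         8.97592209e-04],
       [ 1.29358564e-03,  3.15254661e-01, -9.49006230e-01,
        -1.42319117e-01],
       [ 0.00000000e+00,  0.00000000e+00,  0.00000000e+00,
         1.00000000e+00]])}
```

View pics/scene1.png

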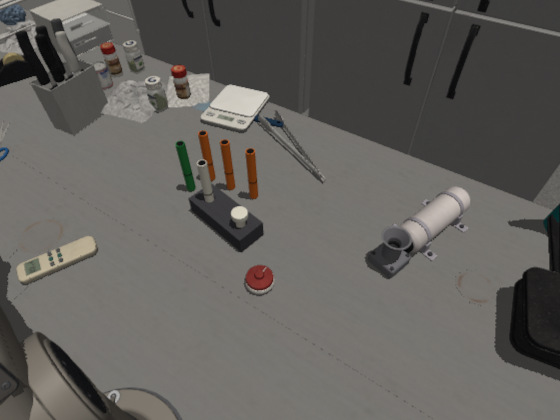

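View pics/top1.png

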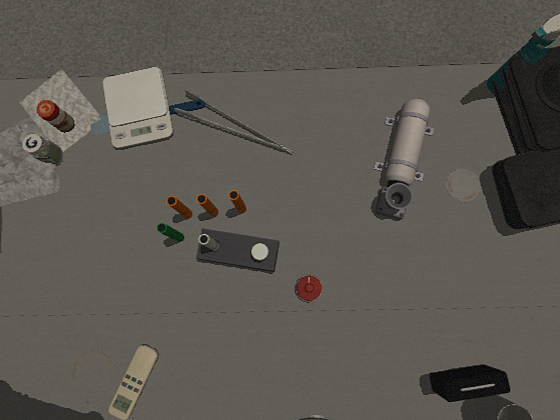

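The white, uncapped tube is at scene (204,180) and top (205,240), in the rack's left pocket. Things it could be confused with:
- Green tube: scene (185,167), top (168,232).
- Orange tubes: scene (206,155), (227,165) and (252,175).
- Capped plug: scene (240,216), top (260,252), in the rack's other pocket.

The port is at scene (397,238), top (398,195). I choose the white one at (204,180).

```bash
python3 - <<'E'
from h import *
s=np.load('scene.npz');t=np.load('top.npz')
c=cv2.resize(s['a'][120:260,160:290,::-1],None,fx=4,fy=4);c2=cv2.resize(t['a'][180:280,150:290,::-1],None,fx=4,fy=4)
cv2.imwrite('pics/crop1.png',c)
for n,D,boxes in(('top',t,{'all':(150,180,290,280),'port':(370,170,420,225)}),('scene',s,{'all':(170,120,275,260),'port':(365,215,420,275)})):
    P=pts(n,D['d'])
    for k,(u0,v0,u1,v1) in boxes.items():
        p=P[v0:v1,u0:u1].reshape(-1,3);col=D['a'][v0:v1,u0:u1]
        hsv=cv2.cvtColor(col,cv2.COLOR_RGB2HSV).reshape(-1,3);z=p[:,2]
        if k=='all':
            hi=(z>.06)&(z<.25)
            m=np.zeros(col.shape[:2],np.uint8);m.reshape(-1)[hi]=1
            N,L=cv2.connectedComponents(m)
            for i in range(1,N):
                w=L.reshape(-1)==i
                if w.sum()<15: continue
                q=p[w];tp=q[q[:,2]>q[:,2].max()-.012]
                print(n,w.sum(),'zmax',q[:,2].max().round(3),'topmid',((tp.min(0)+tp.max(0))/2).round(3),'mean',q.mean(0).round(3),np.median(hsv[w],0))
            r=(z>.038)&(z<.052)&(hsv[:,2]<90)
            q=p[r][:,:2].astype(np.float32);print(' rack',cv2.minAreaRect(q))
        else:
            r=(z>.08)&(z<.097);q=p[r]
            e=cv2.minEnclosingCircle(q[:,:2].astype(np.float32));print(n,'port',e,r.sum(),q[:,2].max())
            r=(z>.086)&(z<.094);q=p[r];A=np.c_[2*q[:,:2],np.ones(len(q))];x=np.linalg.lstsq(A,(q[:,:2]**2).sum(1),rcond=None)[0];print(x[:2],np.sqrt(x[2]+x[:2]@x[:2]))
E
```

```text
top 183 zmax 0.153 topmid [0.592 0.157 0.147] mean [0.588 0.155 0.125] [ 13. 216.  71.]
top 189 zmax 0.154 topmid [0.585 0.225 0.148] mean [0.582 0.222 0.124] [ 13. 219.  72.]
top 215 zmax 0.153 topmid [0.582 0.288 0.148] mean [0.58  0.284 0.122] [ 12. 220.  74.]
top 213 zmax 0.154 topmid [0.526 0.307 0.148] mean [0.524 0.303 0.123] [ 66. 174.  46.]
top 186 zmax 0.159 topmid [0.499 0.218 0.153] mean [0.497 0.214 0.131] [26.5 35.  75. ]
top 231 zmax 0.087 topmid [0.48  0.109 0.082] mean [0.479 0.109 0.081] [ 35.  28. 173.]
 rack ((0.5279844403266907, 0.1856049746274948), (0.23684178292751312, 0.13742601871490479), 79.68571472167969)
top port ((0.5955536365509033, -0.2008313685655594), 0.030394278466701508) 335 0.09469670118880058
[ 0.59534041 -0.20058605] 0.02674392582859272
scene 654 zmax 0.159 topmid [0.54  0.253 0.153] mean [0.532 0.244 0.116] [ 20.  28. 103.]
scene 309 zmax 0.153 topmid [0.584 0.225 0.147] mean [0.579 0.22  0.113] [ 12. 217. 101.]
scene 328 zmax 0.153 topmid [0.524 0.307 0.147] mean [0.521 0.302 0.113] [ 67. 174.  61.]
scene 315 zmax 0.153 topmid [0.592 0.157 0.147] mean [0.586 0.153 0.114] [ 12. 217.  99.]
scene 241 zmax 0.086 topmid [0.478 0.109 0.08 ] mean [0.475 0.106 0.08 ] [ 23.  27. 211.]
 rack ((0.5221853852272034, 0.18647313117980957), (0.24084807932376862, 0.1299411505460739), 79.02088928222656)
scene port ((0.5938847064971924, -0.20066317915916443), 0.030989741906523705) 351 0.09254770489319086
[ 0.5932276  -0.20093751] 0.02704279251454593
```

View pics/crop1.png

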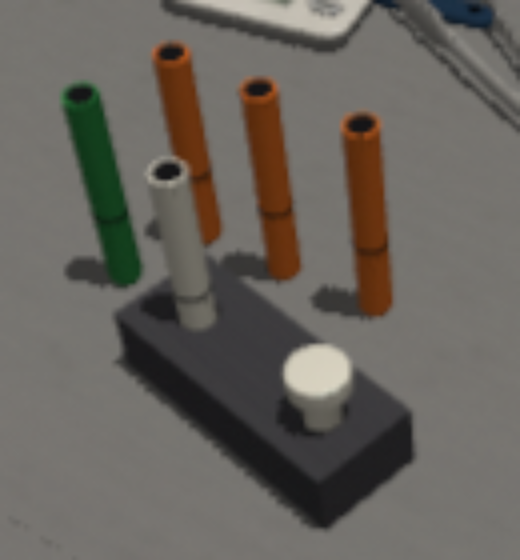

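```bash
python3 -m creep '[[1,30.5,-43,5,0,0,-0.0576],[1,30.5,-43,5,0,0,-0.0576],[1,30.5,-43,5,0,0,-0.0576],[1,30.5,-43,5,0,0,-0.0576],[1,30.5,-43,5,0,0,-0.0576]]' 60; python3 -m creep '[[1,30.5,-43,5,0,0,-0.0576],[1,30.5,-43,5,0,0,-0.0576],[1,30.5,-43,5,0,0,-0.0576],[1,20,-30,5,0,0,-0.0576],[1,0,0,0,0,0,-0.0576]]'
cat >> h.py <<'E'
from scipy.spatial.transform import Rotation as R
def wrist(name):
    o=get_obs();a,d=read_camera('wrist');p=camera_params('wrist');K=p['intrinsics']
    q=o['tool_rot'];T=np.eye(4);T[:3,:3]=R.from_quat(np.r_[q[1:],q[0]]).as_matrix();T[:3,3]=o['eef_pos'];T=T@p['mount']
    cv2.imwrite(name,a[:,:,::-1])
    v,u=np.mgrid[:420,:560]
    c=np.stack([(u-K[0,2])/K[0,0]*d,-(v-K[1,2])/K[1,1]*d,-d],-1)
    return o,a,c@T[:3,:3].T+T[:3,3]
def circ(q):
    A=np.c_[2*q[:,:2],np.ones(len(q))];x=np.linalg.lstsq(A,(q[:,:2]**2).sum(1),rcond=None)[0];return x[:2],np.sqrt(x[2]+x[:2]@x[:2])
E
python3 - <<'E'
from h import *
o,a,P=wrist('pics/w1.png')
print(o['eef_pos'],R.from_quat(np.r_[o['tool_rot'][1:],o['tool_rot'][0]]).as_matrix().round(3))
near=np.hypot(P[...,0]-.498,P[...,1]-.216)<.03
for lo,hi in((.15,.165),(.13,.15),(.11,.13),(.09,.11),(.07,.09),(.05,.07)):
    m=near&(P[...,2]>lo)&(P[...,2]<hi);q=P[m]
    if len(q)>10: print(lo,len(q),circ(q),((q.min(0)+q.max(0))/2).round(4))
E
```

```text
t: 0.72
eef_pos: [0.3468, 0.4299, 0.2562]
tool_rot: [-0.0, 0.286, 0.958, -0.0]
contact_force: [0.8, 1.4, -0.1]
gripper_width: 1.001
grasp_force: 0.0
t: 1.35
eef_pos: [0.4595, 0.2691, 0.2766]
tool_rot: [0.001, 0.424, 0.906, -0.0]
contact_force: [-0.4, 0.5, 0.7]
gripper_width: 0.998
grasp_force: 0.0
[0.45952515 0.26908687 0.27659307] [[-0.641  0.768  0.001]
 [ 0.768  0.641 -0.001]
 [-0.001  0.    -1.   ]]
0.15 563 (array([0.49951027, 0.21736717]), np.float64(0.008027509744893212)) [0.5    0.2166 0.1541]
0.13 249 (array([0.49995956, 0.21684221]), np.float64(0.010530294326730402)) [0.4977 0.2203 0.14  ]
0.11 212 (array([0.5000084 , 0.21673839]), np.float64(0.010600972966935034)) [0.4982 0.2201 0.12  ]
0.09 178 (array([0.5000303 , 0.21670285]), np.float64(0.01058627608076216)) [0.4977 0.2202 0.1   ]
0.07 153 (array([0.50015792, 0.21656914]), np.float64(0.010706110781595205)) [0.4982 0.2206 0.0802]
0.05 130 (array([0.50001191, 0.21666687]), np.float64(0.010619307535179269)) [0.4985 0.2203 0.0601]
```

```bash
python3 -m creep '[[1,20,-26,0,0,0,0],[1,20,-26.5,0,0,0,0],[1,0,0,0,0,0,0]]'; python3 - <<'E'
from h import *
o,a,P=wrist('pics/w2.png')
near=np.hypot(P[...,0]-.5,P[...,1]-.217)<.03
for lo,hi in((.13,.15),(.09,.11)):
    q=P[near&(P[...,2]>lo)&(P[...,2]<hi)]
    if len(q)>10: print(lo,len(q),circ(q),o['eef_pos'])
E
```

```text
t: 1.78
eef_pos: [0.4986, 0.2178, 0.2761]
tool_rot: [0.0, 0.421, 0.907, -0.001]
contact_force: [-1.1, 0.5, -0.0]
gripper_width: 1.002
grasp_force: 0.0
0.13 163 (array([0.5000827 , 0.21667486]), np.float64(0.010709774404072314)) [0.49855265 0.21784915 0.27608548]
0.09 112 (array([0.50010365, 0.21661934]), np.float64(0.01068879233939817)) [0.49855265 0.21784915 0.27608548]
```

View pics/w2.png

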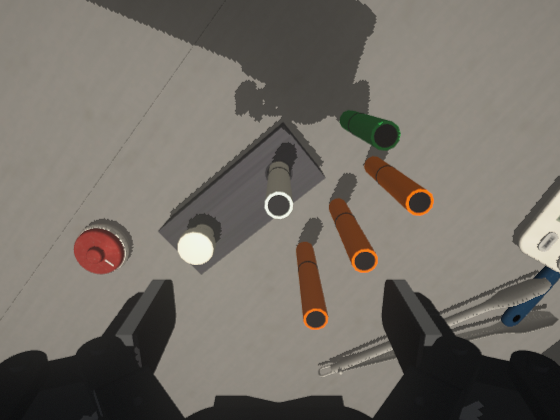

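The white tube's rim is at (278,205), midway between the fingers. The nearest orange tubes, at (363,260) and (315,318), are clear of the finger sweep, so I'm descending.

```bash
python3 -m creep '[[1,0.5,-0.5,-45,0,0,0],[1,0.5,-0.5,-45,0,0,0],[1,0,0,-45,0,0,0],[1,0,0,-30,0,0,0],[1,0,0,-10,0,0,0]]' && python3 -m creep '[[-1,0,0,0,0,0,0],[-1,0,0,0,0,0,0],[-1,0,0,0,0,0,0],[-1,0,0,0,0,0,0],[-1,0,0,0,0,0,0]]' 60
```

```text
t: 2.45
eef_pos: [0.4965, 0.2201, 0.0994]
tool_rot: [-0.001, 0.419, 0.908, -0.001]
contact_force: [-0.6, -0.1, 1.0]
gripper_width: 1.001
grasp_force: 0.0
t: 3.08
eef_pos: [0.4989, 0.2192, 0.1024]
tool_rot: [0.0, 0.42, 0.907, 0.001]
contact_force: [-2.1, -0.2, 7.5]
gripper_width: 0.24
grasp_force: 58.3
```

```bash
python3 -m creep '[[-1,0,0,10,0,0,0],[-1,0,0,20,0,0,0],[-1,0,0,30,0,0,0],[-1,0,0,40,0,0,0],[-1,0,0,40,0,0,0]]' && python3 -m creep '[[-1,0,0,20,0,0,0],[-1,0,-20,0,0,0,0],[-1,10,-45,0,0,0,0],[-1,10,-45,0,0,0,0],[-1,10,-45,0,0,0,0]]' && python3 -m creep '[[-1,10,-45,0,0,0,0],[-1,10,-45,0,0,0,0],[-1,10,-45,0,0,0,0],[-1,15,-45,0,0,0,0],[-1,10,-45,0,0,0,0]]' &&  python3 -m creep '[[-1,10,-35,0,0,0,0],[-1,0,0,0,0,0,0],[-1,0,0,0,0,0,0]]'
python3 - <<'E'
from h import *
o,a,P=wrist('pics/w3.png')
M=R.from_quat(np.r_[o['tool_rot'][1:],o['tool_rot'][0]]).as_matrix()
print(o['eef_pos'],M.round(3))
q=P[(np.hypot(P[...,0]-.594,P[...,1]+.201)<.035)&(abs(P[...,2]-.09)<.003)];print('rim',len(q),circ(q))
e=o['eef_pos']
near=np.hypot(P[...,0]-e[0],P[...,1]-e[1])<.03
for z in np.arange(.11,.26,.015):
    q=P[near&(abs(P[...,2]-z)<.0075)]
    if len(q)>10: print(z.round(3),len(q),circ(q))
for n in('scene','top'):
    a,d=read_camera(n);P=pts(n,d);cv2.imwrite(f'pics/{n}2.png',a[:,:,::-1])
    near=np.hypot(P[...,0]-e[0],P[...,1]-e[1])<.025
    for z in np.arange(.11,.26,.015):
        q=P[near&(abs(P[...,2]-z)<.0075)]
        if len(q)>10: print(n,z.round(3),len(q),circ(q))
E
```

```text
t: 3.7
eef_pos: [0.4984, 0.2191, 0.2432]
tool_rot: [0.0, 0.42, 0.908, 0.0]
contact_force: [0.0, -0.0, -0.8]
gripper_width: 0.243
grasp_force: 58.6
t: 4.32
eef_pos: [0.5275, 0.061, 0.2602]
tool_rot: [-0.001, 0.42, 0.907, -0.001]
contact_force: [0.3, -0.4, -1.4]
gripper_width: 0.24
grasp_force: 58.6
t: 4.95
eef_pos: [0.5823, -0.1636, 0.2601]
tool_rot: [-0.001, 0.42, 0.907, -0.001]
contact_force: [0.5, 0.9, 0.3]
gripper_width: 0.239
grasp_force: 58.6
t: 5.32
eef_pos: [0.5923, -0.1958, 0.2602]
tool_rot: [-0.001, 0.42, 0.907, -0.0]
contact_force: [-0.3, 0.5, -1.4]
gripper_width: 0.239
grasp_force: 58.6
[ 0.59229779 -0.19584606  0.26022495] [[-0.647  0.763 -0.002]
 [ 0.763  0.647  0.001]
 [ 0.002 -0.001 -1.   ]]
rim 998 (array([ 0.59571933, -0.20181435]), np.float64(0.02719003279987819))
0.17 121 (array([ 0.5937301 , -0.19798062]), np.float64(0.010669269066336388))
0.185 238 (array([ 0.59374629, -0.19783588]), np.float64(0.010607812761863733))
0.2 290 (array([ 0.59390583, -0.19787661]), np.float64(0.010707230352619067))
0.215 319 (array([ 0.59401416, -0.19780844]), np.float64(0.01072971975
[... 711 characters left out ...]
1028]), np.float64(0.009874164188451422))
scene 0.26 49 (array([ 0.58658873, -0.19296549]), np.float64(0.012330198787116244))
top 0.17 15 (array([ 0.59348015, -0.19534106]), np.float64(0.010073983962462238))
top 0.185 30 (array([ 0.594071  , -0.19534348]), np.float64(0.010406383623205537))
top 0.2 29 (array([ 0.59390814, -0.1955243 ]), np.float64(0.010360504367102803))
top 0.215 27 (array([ 0.59425383, -0.19523932]), np.float64(0.010356257550246576))
top 0.23 36 (array([ 0.59398091, -0.19515241]), np.float64(0.010214618616476425))
top 0.245 31 (array([ 0.59433522, -0.19498816]), np.float64(0.010112982359461835))
top 0.26 39 (array([ 0.58762871, -0.18541224]), np.float64(0.00799723424047356))
```

View pics/w3.png

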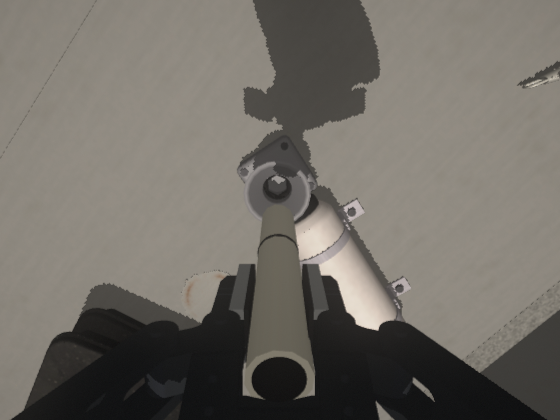

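The picture shows the tube vertical in the grip, with its foot near (278,210) and the port's bore at (277,185). All three cameras agree on a correction of about (+1.5,-4.8) mm.

```bash
python3 -m creep '[[-1,1.5,-4.8,0,0,0,0],[-1,0,0,-25,0,0,0],[-1,0,0,-25,0,0,0],[-1,0,0,-20,0,0,0],[-1,0,0,-15,0,0,0]]' 90 && python3 -m creep '[[-1,0,0,-10,0,0,0],[-1,0,0,0,0,0,0],[-1,0,0,0,0,0,0]]'
```

```text
t: 6.1
eef_pos: [0.5949, -0.2003, 0.1754]
tool_rot: [-0.0, 0.42, 0.908, -0.0]
contact_force: [-0.1, -0.4, 0.1]
gripper_width: 0.234
grasp_force: 87.8
t: 6.48
eef_pos: [0.5955, -0.2009, 0.167]
tool_rot: [0.001, 0.42, 0.908, 0.0]
contact_force: [0.1, -0.2, -0.9]
gripper_width: 0.236
grasp_force: 87.8
```

```bash
python3 -m creep '[[-1,0,0,-6,0,0,0],[-1,0,0,-6,0,0,0],[-1,0,0,-4,0,0,0],[-1,0,0,-4,0,0,0],[-1,0,0,0,0,0,0]]' && python3 -m creep '[[-1,0,0,-4,0,0,0],[-1,0,0,-4,0,0,0],[-1,0,0,-4,0,0,0],[-1,0,0,-3,0,0,0],[-1,0,0,0,0,0,0]]'
```

```text
t: 7.1
eef_pos: [0.5951, -0.2004, 0.146]
tool_rot: [-0.0, 0.42, 0.908, 0.0]
contact_force: [0.6, 0.8, -0.7]
gripper_width: 0.236
grasp_force: 87.9
t: 7.72
eef_pos: [0.5951, -0.2005, 0.1313]
tool_rot: [0.0, 0.42, 0.908, 0.0]
contact_force: [0.0, 0.7, 2.1]
gripper_width: 0.229
grasp_force: 88.3
```

```bash
python3 -m creep '[[-1,0,0,-2,0,0,0],[-1,0,0,-1.5,0,0,0],[-1,0,0,0,0,0,0]]'; python3 -m creep '[[-1,0,0,-1.5,0,0,0],[-1,0,0,0,0,0,0]]';python3 - <<'E'
from h import *
o,a,P=wrist('pics/w4.png');e=o['eef_pos']
q=P[(np.hypot(P[...,0]-e[0],P[...,1]-e[1])<.011)&(P[...,2]>.15)&(P[...,2]<.22)];print('top z',np.percentile(q[:,2],[50,90,95,99]))
E
```

```text
t: 8.1
eef_pos: [0.5951, -0.2006, 0.1279]
tool_rot: [0.0, 0.42, 0.908, 0.0]
contact_force: [-1.5, 1.8, 3.8]
gripper_width: 0.237
grasp_force: 88.6
t: 8.35
eef_pos: [0.5951, -0.2006, 0.1265]
tool_rot: [0.0, 0.42, 0.908, 0.0]
contact_force: [-1.2, 1.0, 5.1]
gripper_width: 0.233
grasp_force: 88.6
top z [0.17852493 0.1805563  0.18094239 0.20193702]
```

View pics/w4.png

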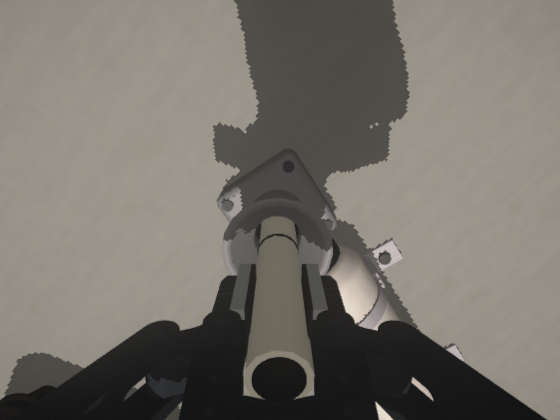

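The depth mark is at (278,238), close to the rim level. The force is still low, so I'll push on until it bottoms firmly.

```bash
python3 -m creep '[[-1,0,0,-1.5,0,0,0],[-1,0,0,0,0,0,0]]';python3 -m creep '[[-1,0,0,-1.5,0,0,0],[-1,0,0,0,0,0,0]]'; python3 - <<'E'
from h import *
o,a,P=wrist('pics/w5.png');e=o['eef_pos']
q=P[(np.hypot(P[...,0]-e[0],P[...,1]-e[1])<.011)&(P[...,2]>.15)&(P[...,2]<.19)];print('top z',np.percentile(q[:,2],[50,90,95,99]))
g=a[200:300,278].mean(1);i=g.argmin();print('mark row',200+i,P[200+i-2:200+i+3,278,:].round(4),a[225:250,278].mean(1).round())
E
```

```text
t: 8.65
eef_pos: [0.5955, -0.2009, 0.1264]
tool_rot: [0.001, 0.42, 0.907, 0.0]
contact_force: [-3.8, 3.3, 14.4]
gripper_width: 0.232
grasp_force: 90.0
t: 8.9
eef_pos: [0.5959, -0.2013, 0.1263]
tool_rot: [0.001, 0.42, 0.907, 0.001]
contact_force: [-6.1, 2.9, 23.8]
gripper_width: 0.232
grasp_force: 91.1
top z [0.17737476 0.18040852 0.18062636 0.18105752]
mark row 233 [[ 0.5904 -0.1943  0.0859]
 [ 0.5905 -0.1943  0.0872]
 [ 0.5903 -0.1941  0.0894]
 [ 0.5905 -0.1943  0.09  ]
 [ 0.5905 -0.1943  0.0915]] [105. 104. 104. 105. 105. 105. 105.  91.  30.  44.  78. 105. 105. 105.
 105. 105. 105. 105. 105. 105. 105. 105. 105. 105. 105.]
```

It is hard-bottomed: no more travel at 24 N, mark at z = 0.0895, top at 0.180. Now I relax the push, open and retreat.

```bash
python3 -m creep '[[-1,0,0,2.5,0,0,0],[-0.2,0,0,0,0,0,0],[0.3,0,0,0,0,0,0],[1,0,0,0,0,0,0],[1,0,0,0,0,0,0]]' 20; python3 -m creep '[[1,0,0,0,0,0,0],[1,0,0,0,0,0,0],[1,0,0,20,0,0,0],[1,0,0,40,0,0,0],[1,0,0,40,0,0,0]]';python3 -m creep '[[1,0,0,40,0,0,0],[1,-30,40,20,0,0,0],[1,-30,40,0,0,0,0],[1,-30,40,0,0,0,0],[1,0,0,0,0,0,0]]'; python3 - <<'E'
from h import *
o,a,P=wrist('pics/w6.png')
n=np.hypot(P[...,0]-.5955,P[...,1]+.201)<.016
q=P[n&(P[...,2]>.1)];print('wrist top',np.percentile(q[:,2],[90,99]))
for n in('scene','top'):
    a,d=read_camera(n);P=pts(n,d);cv2.imwrite(f'pics/{n}3.png',a[:,:,::-1])
    m=np.hypot(P[...,0]-.5945,P[...,1]+.201)<.02
    for lo,hi in((.1,.13),(.14,.175),(.175,.19)):
        q=P[m&(P[...,2]>lo)&(P[...,2]<hi)];print(n,lo,len(q),circ(q),q[:,2].max())
E
```

```text
t: 9.57
eef_pos: [0.595, -0.2007, 0.1256]
tool_rot: [-0.0, 0.42, 0.908, -0.0]
contact_force: [-0.3, -0.6, -0.5]
gripper_width: 0.995
grasp_force: 0.0
t: 10.2
eef_pos: [0.5951, -0.2009, 0.2283]
tool_rot: [0.0, 0.42, 0.907, -0.0]
contact_force: [0.0, -0.2, -0.6]
gripper_width: 0.998
grasp_force: 0.0
t: 10.82
eef_pos: [0.5036, -0.0777, 0.2871]
tool_rot: [-0.0, 0.418, 0.909, 0.001]
contact_force: [1.7, -0.6, -0.5]
gripper_width: 1.0
grasp_force: 0.0
wrist top [0.18072921 0.18161815]
scene 0.1 114 (array([ 0.5941302 , -0.20112799]), np.float64(0.0098540906124902)) 0.1295388666787145
scene 0.14 150 (array([ 0.59442176, -0.20083761]), np.float64(0.009891385876677062)) 0.1748374422157476
scene 0.175 104 (array([ 0.59433394, -0.20085197]), np.float64(0.008182467001110345)) 0.18347297796390294Traceback (most recent call last):
  File "<stdin>", line 9, in <module>
    return umr_maximum(a, axis, None, out, keepdims, initial, where)
ValueError: zero-size array to reduction operation maximum which has no identity
```

View pics/scene3.png

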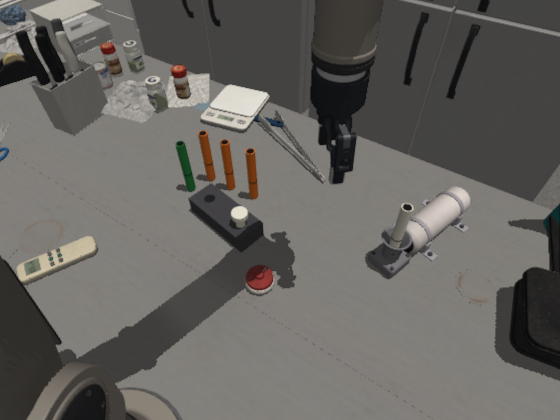

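The tube stands upright in the port at (400,225) with its top at z ≈ 0.181. The plug is still in the rack at (240,216), nothing else moved, and the gripper is clear.

```bash
python3 -c "
from station import *
print(hand_in())"
```

```text
the job is handed in; nothing more can be done
None
```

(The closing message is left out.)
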